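# Put the blade-change and set-up kit back in its holders

### The arm

A 6-joint arm with a two-finger parallel gripper is mounted at the origin on a cart in front of the work surface, level with it; the furniture and walls round the work are solid. World frame = base frame: x ahead of the robot, y to its left, z up, the work surface at z = 0. Lengths are in m, angles in rad, forces in N, time in s.
With the tool pointing down it reaches from about 0.275 to 0.75 m from the base axis. Payload 10.2 kg.
Tool frame: the origin (TCP) lies midway between the tips of the shut fingers; the grasp point (between the pads) lies 19 mm behind it; z points along the fingers, y is the direction in which the jaws open and shut (so a half turn about z gives the same grasp; the last joint's range is limited). The gripper opens to 85 mm and grips with 20 to 120 N. Pads are 22 mm wide; open, the fingers measure 114 mm over their backs; the gripper's body (76 mm by 85 mm) begins 54 mm behind the grasp point. The pads swing forward as they close: fully open they stand 13 mm farther back than shut.
Start: joints at [-1.531, 0.313, 1.498, -0, 1.331, -0.223], TCP at [0.136, -0.507, 0.231] pointing down, gripper open.
Joint ranges: [-2.94, 2.94], [-0.97, 2.17], [0.19, 2.56], [-1.23, 4.37], [0.02, 3.11], [-2.88, 2.88]. Speed limits (rad/s): [2.39, 2.39, 3.01, 3.14, 3.14, 3.14].

### API

Orientations are given as [roll, pitch, yaw] about the fixed x, y, z axes, in that order (R = Rz(yaw) Ry(pitch) Rx(roll)).
In Python, from workcell import r gives the robot as it stands. The module is installed in compiled form; this text tells all that it offers.
- The arm moves only by the tool servo_tool, never from a script. Its argument "plan" is a list that holds one entry, the list of rows, each a list of 7 numbers: the opening in per cent of the stroke, from 0 (shut) to 100 (fully open), then the shift along the tool's x, y, z in cm, then the turn, a rotation vector about the tool's x, y, z in degrees. A call has 1 to 20 rows; each row is the pose to reach, as a shift and turn from the pose commanded when the call began, along the tool's axes at that moment; what a row does not reach only later rows make up. A row lasts 1/12 s, in which the tool goes at most 41.7 mm and 7.16 degrees, less where a joint would pass 70% of its speed; a pose out of reach is approached as far as the arm can. A call with a gripper value outside its range is refused whole. The fingers move at their own pace and stop on an object; "squeeze" is the grip in N (left out, the last holds). Time passes only in rows, so rows that repeat a pose let the fingers close. It gives the time, the measured TCP pose, the force and the opening at its end, in the units of the state.
- r.get_state(): the state, without advancing time (a new reading comes with each control period).
- r.snapshot(name): name is "side" or "top"; returns (picture, depth): 384x512x3 uint8, blue, green, red; 384x512 float32, m along the optical axis (not along the pixel's ray), 0 where there is no reading.
- r.camera_info(name): a dict with "intrinsics" (3x3 intrinsics, pixels), "k1" (the pictures are not rectified: a ray, as slopes to the right and down, at radius r is drawn at 1 + k1 r^2 times it, then the intrinsics apply), "pose" (4x4, takes a point from camera to world coordinates). Camera axes: x right, y down, z forward; pixel columns grow to the right and rows downward; lengths in m; the calibration is good to about 2 mm. A picture is of the moment at which its call begins. camera_info takes no time and is no camera call.
- r.sign_off(): hands the job in, once; it reports no verdict.
The state is a dict: "time": time; "joint_positions": joint angles; "qvel": joint speeds; "joint_efforts": joint torques, N m; "position": TCP position; "orientation": TCP orientation; "ft_force": force on the tool from outside, world axes, zero at the start; "wrist_torque": the same for the moment, N m; "opening": finger opening in m.
Only numpy, scipy, OpenCV 4.12 (cv2) and the standard library are available. Lean on these libraries where they do the work, as an engineer would, in place of code of your own. Each camera call takes 0.05 s, during which the arm holds its last target. There are 200 camera calls.

### The job

The blade has been changed and the saw set up; now put the kit lying on the board away. Lay the set-up block, the stop block and the kerf wedge each flat in the tray whose pocket was made to its size, and put the spare blade flange and then its nut on the stud, in the order they go on the saw's arbor: the flange hub up and flat on the stand, the nut on top of it. Lower each piece into place rather than dropping it.

Things in the scene. Friction and masses are not known exactly. Their poses are not given: they have to be found in the camera images.
- setup_block: The set-up block: the largest of the three wooden pieces, a planed rectangular block 45 x 120 x 25 mm (x by y by z, long side y). Origin: centre of its underside. Starts flat on the brown board (top at z = 0.012), long side pointing away from the robot, up to 0.35 rad off.
- stop_block: The stop block: the shortest of the three wooden pieces, a sawn rectangular block 42 x 75 x 20 mm (x by y by z, long side y). Origin: centre of its underside. Starts flat on the brown board (top at z = 0.012), long side pointing away from the robot, up to 0.35 rad off.
- kerf_wedge: The kerf wedge: the narrow wooden piece, 26 x 100 x 20 mm (x by y by z, long side y). Origin: centre of its underside. Starts flat on the brown board (top at z = 0.012), long side pointing away from the robot, up to 0.35 rad off. Its top slopes along y from 20 mm thick to a thin end; its two long sides are upright. It may lie either way round.
- flange: The blade flange: a steel disc 60 mm across, 8 mm thick, with a raised hub 40 mm across on top (12 mm thick in all) and a 26 mm hole. Origin: centre of its underside, on the hole's axis; z up. Starts flat on the brown board (z = 0.012), hub up.
- nut: The arbor nut: a bright steel hexagon nut, 38 mm across flats, 18 mm high, with a 26 mm hole. Origin: centre of its underside, on the hole's axis; z up; x is square to one pair of flats (the others at 60 degree steps). Starts flat on the brown board (z = 0.012).
- setup_tray: The set-up block's tray: fixed shallow plywood tray, outside 80 x 160 mm (long side y, pointing away from the robot), 15 mm high, on the board (z = 0.012). Its central cork-floored pocket is 57 mm wide, 132 mm long, floor 7 mm above the tray's underside, walls 8 mm high, each long wall with a 44 mm finger notch at its middle. Origin: centre of its underside, below the pocket's centre.
- stop_tray: The stop block's tray: fixed shallow plywood tray, outside 80 x 160 mm (long side y, pointing away from the robot), 15 mm high, on the board (z = 0.012). Its central cork-floored pocket is 54 mm wide, 87 mm long, floor 7 mm above the tray's underside, walls 8 mm high, each long wall with a 44 mm finger notch at its middle. Origin: centre of its underside, below the pocket's centre.
- wedge_tray: The kerf wedge's tray: fixed shallow plywood tray, outside 80 x 160 mm (long side y, pointing away from the robot), 15 mm high, on the board (z = 0.012). Its central cork-floored pocket is 38 mm wide, 112 mm long, floor 7 mm above the tray's underside, walls 8 mm high, each long wall with a 44 mm finger notch at its middle. Origin: centre of its underside, below the pocket's centre.
- stud_stand: Fixed square plywood stand 84 x 84 x 15 mm with one upright threaded steel stud in its middle, 14 mm thick, tapering to a blunt tip over its last 11 mm; the tip is 53 mm above the stand's top. Origin: centre of its underside (on the board, z = 0.012), on the stud's axis.
Not all that is in view belongs to the job. Leave any pink look-alike of the nut alone.

How it is judged:
By the outcome, as a careful person would: the job done as asked, in the order asked, and still so for the second after the job is handed in, with the robot touching nothing.
It also fails if it takes over 120 s, if anything falls off the work surface, if the arm or the gripper's body presses on something with over 40 N, if the wrist force passes 120 N, or if a joint passes its speed limit or range.

## Working session

There is one attempt and no reset: what is moved stays moved. The work goes in short steps, Python scripts to look and compute and a tool call to move; the robot and the scene stay as the last step left them, time stands still between calls to the robot, and variables do not carry over. Pictures are saved under pics/ and viewed, about 12 in all and at most 16, crops included, and the job is handed in when it is done.

Besides the shell and the picture viewer there is one more tool, called after "Request:" by a JSON object that holds its "method" and its "body". servo_tool: Moves the arm, as the interface text tells. Its arguments: {"type":"object","properties":{"plan":{"type":"array","items":{"type":"array","items":{"type":"array","items":{"type":"number"}}}},"squeeze":{"type":"number"}},"required":["plan"]}

```bash
mkdir -p pics; cat > h.py <<'E'
import numpy as np, cv2
from workcell import r
def ray(name,uv):
    ci=r.camera_info(name);K=np.array(ci["intrinsics"]);T=np.array(ci["pose"])
    d=(np.array(uv,float).reshape(-1,2)-K[:2,2])/[K[0,0],K[1,1]]
    s=d.copy()
    for _ in range(20): s=d/(1+ci["k1"]*(s**2).sum(1,keepdims=True))
    return T[:3,3],np.c_[s,np.ones(len(s))]@T[:3,:3].T
def onplane(name,uv,z):
    o,d=ray(name,uv); return o+d*((z-o[2])/d[:,2])[:,None]
def cloud(name,dep):
    v,u=np.mgrid[:dep.shape[0],:dep.shape[1]]
    o,d=ray(name,np.c_[u.ravel(),v.ravel()])
    return (o+d*dep.reshape(-1,1)).reshape(*dep.shape,3)
def proj(name,P):
    ci=r.camera_info(name);K=np.array(ci["intrinsics"]);T=np.array(ci["pose"])
    p=(np.array(P).reshape(-1,3)-T[:3,3])@T[:3,:3];s=p[:,:2]/p[:,2:]
    s=s*(1+ci["k1"]*(s**2).sum(1,keepdims=True)); return s*[K[0,0],K[1,1]]+K[:2,2]
E
python3 - <<'E'
from h import *
s=r.get_state();print({k:np.round(v,3).tolist() for k,v in s.items()})
for n in("top","side"):
    p,d=r.snapshot(n);cv2.imwrite(f"pics/{n}0.png",cv2.resize(p,(800,600)));np.savez(f"{n}0.npz",p=p,d=d)
    ci=r.camera_info(n);print(n,np.round(ci["intrinsics"],1).tolist(),ci["k1"],np.round(ci["pose"],3).tolist())
E
```

```text
{'time': 0.0, 'joint_positions': [-1.531, 0.313, 1.498, -0.0, 1.331, -0.223], 'qvel': [0.001, -0.001, -0.0, -0.001, 0.001, -0.0], 'joint_efforts': [0.0, -41.226, -25.973, -0.0, 0.004, -0.0], 'position': [0.136, -0.507, 0.231], 'orientation': [-3.14, -0.0, 0.263], 'ft_force': [-0.357, -0.115, 0.309], 'wrist_torque': [0.026, -0.03, -0.017], 'opening': 0.085}
top [[411.0, 0.0, 260.5], [0.0, 411.0, 186.9], [0.0, 0.0, 1.0]] -0.08749610644136001 [[-0.009, -0.987, 0.157, 0.359], [-1.0, 0.006, -0.025, -0.026], [0.024, -0.158, -0.987, 1.17], [0.0, 0.0, 0.0, 1.0]]
side [[363.8, 0.0, 258.4], [0.0, 363.8, 187.5], [0.0, 0.0, 1.0]] 0.0066579555398363814 [[0.987, -0.081, 0.137, 0.404], [-0.159, -0.582, 0.797, -0.854], [0.015, -0.809, -0.588, 0.657], [0.0, 0.0, 0.0, 1.0]]
```

View pics/top0.png

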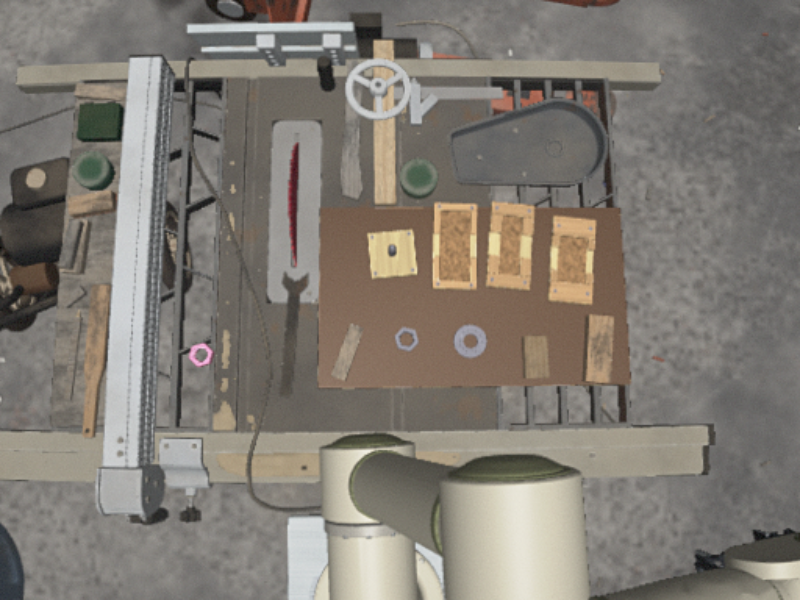

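View pics/side0.png

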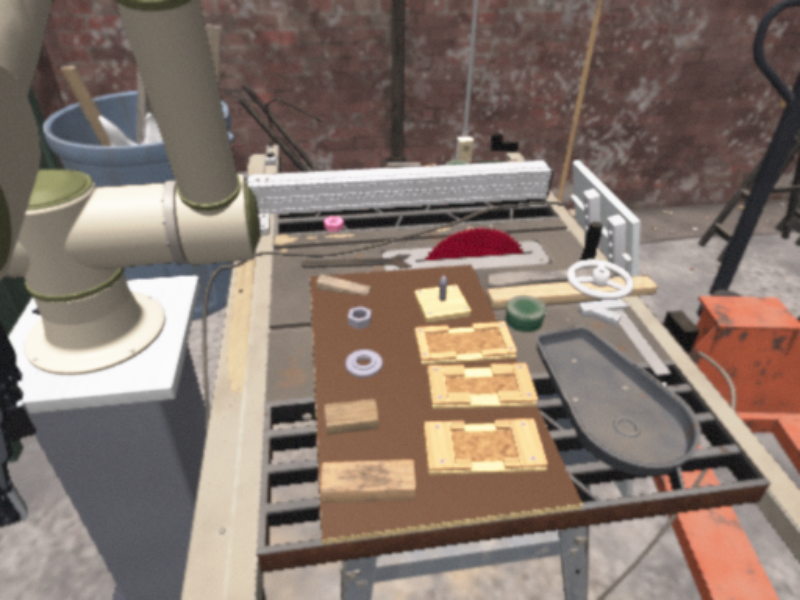

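Top view (800x600): near row from left are wedge (347,351), nut (405,338), flange (470,341), stop block (536,356) and set-up block (600,349). Behind them are the stand with its stud (391,253) and three cork trays at (455,246), (510,246) and (572,260). The pink nut at (201,355) is off the board. Next I'll measure everything.

```bash
cat > meas.py <<'E'
from h import *
def blobs(name,mask,z,amin=60):
    c,_=cv2.findContours(mask.astype(np.uint8),cv2.RETR_EXTERNAL,cv2.CHAIN_APPROX_NONE)
    for k in c:
        if cv2.contourArea(k)<amin: continue
        P=onplane(name,k.reshape(-1,2),z)[:,:2]
        (x,y),(w,h),a=cv2.minAreaRect((P*1000).astype(np.float32))
        if w>h: w,h,a=h,w,a-90     # a: direction of the w (short) side, deg from x
        yield np.round(k.reshape(-1,2).mean(0)),np.round([x,y],1),np.round([w,h],1),round(a,1)
if __name__=="__main__":
    for n in("top","side"):
        f=np.load(n+"0.npz");p,d=f["p"],f["d"];C=cloud(n,d)
        hsv=cv2.cvtColor(p,cv2.COLOR_BGR2HSV)
        box=(d>0)&(C[...,0]>.26)&(C[...,0]<.62)&(C[...,1]<.14)&(C[...,1]>-.42)
        Z=C[...,2]
        print(n,"board z med",np.median(Z[box&(abs(Z-.012)<.01)]))
        for lab,m,z in (("z>.018",box&(Z>.018)&(Z<.09),.027),("steel",box&(hsv[...,1]<70)&(hsv[...,2]>90),.025)):
            m=cv2.morphologyEx(m.astype(np.uint8),cv2.MORPH_OPEN,np.ones((3,3)))
            print(lab)
            for b in blobs(n,m,z): print(*[str(x) for x in b], "zmed",round(float(np.median(Z[int(b[0][1])-2:int(b[0][1])+3,int(b[0][0])-2:int(b[0][0])+3])),4))
    p=np.load("top0.npz")["p"]
    cv2.imwrite("pics/crop1.png",cv2.resize(p[125:255,200:410],None,fx=3.8,fy=3.8,interpolation=cv2.INTER_CUBIC))
E
python3 meas.py
```

```text
top board z med 0.012227309834164979
z>.018
[221. 228.] [425.4  56.4] [26.2 74.6] 70.1 zmed 0.0252
[343. 229.] [ 424.2 -284.2] [42.7 73.6] 88.0 zmed 0.0324
[300. 218.] [ 455.4 -164.6] [49.9 51.1] -45.9 zmed 0.0119
[382. 224.] [ 437.5 -399.3] [ 51.4 123.2] 85.1 zmed 0.0366
[365. 183.] [ 551.7 -355. ] [58.1 79.4] -5.2 zmed 0.0275
[291. 176.] [ 577.8 -141. ] [57.7 77.2] -1.5 zmed 0.0184
[325. 174.] [ 579.4 -240.5] [58.4 80.8] -5.1 zmed 0.0213
[251. 168.] [600.4 -29.6] [56.6 83.8] 5.2 zmed 0.0271
steel
[260. 217.] [458.5 -52.1] [41.9 42. ] 89.6 zmed 0.0119
[301. 219.] [ 453.4 -166.9] [59.1 61.8] 88.9 zmed 0.0116
[222. 225.] [435.3  51.9] [ 29.6 102.9] 69.7 zmed 0.0236
[287. 272.] [334.  -91.2] [333.1 648.9] -25.5 zmed 0.0001
side board z med 0.012791766262317483
z>.018
[233. 305.] [ 440.1 -397.5] [ 58.  121.9] 85.6 zmed 0.0379
[297. 287.] [ 572.6 -361.5] [86.4 96.1] 84.2 zmed 0.0198
[224. 266.] [ 427.8 -285.4] [53.7 75.2] -89.7 zmed 0.0325
[289. 247.] [ 586.7 -246.7] [68.8 85.5] -6.6 zmed 0.0192
[233. 232.] [ 457.9 -176. ] [55.3 56.1] 81.8 zmed 0.0129
[280. 220.] [ 584.9 -146.7] [67.6 88.2] -2.1 zmed 0.0195
[230. 202.] [461.8 -57.6] [39.3 49.7] -6.4 zmed 0.0199
[278. 191.] [599.1 -19.7] [ 56.1 128.4] -9.3 zmed 0.0276
[216. 182.] [433.9  50.8] [43.1 90.1] 72.4 zmed 0.0253
steel
[238. 369.] [ 430.4 -529.9] [ 57.1 171.6] 89.8 zmed -0.5877
[196. 339.] [ 360.5 -457.7] [23.2 31.5] -89.8 zmed -0.8669
[311. 298.] [ 599.7 -399.6] [10.  36.3] 81.6 zmed 0.0193
[232. 232.] [ 456.7 -175.2] [58.6 66.5] -7.3 zmed 0.0131
[230. 203.] [460.4 -56.9] [42.2 63.1] -6.4 zmed 0.0199
[277. 194.] [599.7 -30.3] [40.3 77.8] 3.1 zmed 0.0272
[178. 262.] [ 323.1 -171. ] [116.2 546.8] -1.2 zmed -0.0107
[217. 181.] [438.9  60.1] [ 62.8 113.7] 67.9 zmed 0.0253
[137.  82.] [ -54.5 1675.8] [ 189.1 3090.6] 9.5 zmed 0.3856
```

View pics/crop1.png

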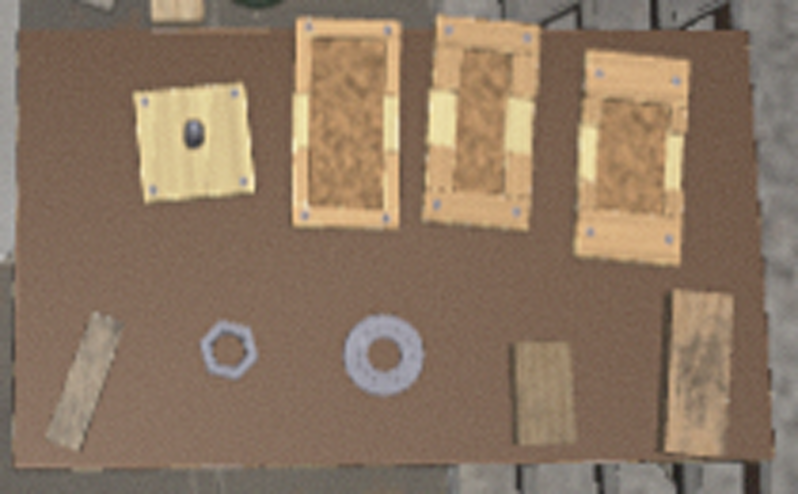

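Crop: the stand's stud is at (193,132). Tray at (346,122) has the long wide pocket, so it is setup_tray. Tray at (482,122) is narrow and long, so wedge_tray. Tray at (633,157) is short, so stop_tray. Stop block (543,393), set-up block (700,372) and wedge (84,380) differ clearly in size. One refining measurement, then I move.

```bash
cat > m2.py <<'E'
from meas import *
f=np.load("top0.npz");p,d=f["p"],f["d"];C=cloud("top",d);Z=C[...,2]
box=(d>0)&(C[...,0]>.3)&(C[...,0]<.70)&(C[...,1]<.14)&(C[...,1]>-.45)
hsv=cv2.cvtColor(p,cv2.COLOR_BGR2HSV)
def rep(lab,m,z,amin=40):
    print(lab)
    for b in blobs("top",m,z,amin): print("  ",*[str(x) for x in b])
rep("setup top",box&(Z>.033)&(Z<.05),.037)
rep("stop top",box&(Z>.028)&(Z<.036)&(C[...,0]<.5),.032)
t=box&(Z>.0235)&(Z<.032)&(C[...,0]>.5); rep("tray tops",cv2.morphologyEx(t.astype(np.uint8),cv2.MORPH_CLOSE,np.ones((3,3))),.027)
cork=box&(C[...,0]>.5)&(abs(Z-.019)<.0035)
rep("pockets",cv2.morphologyEx(cork.astype(np.uint8),cv2.MORPH_OPEN,np.ones((5,5))),.019)
rep("stud",box&(Z>.05)&(C[...,0]>.5),.08,3)
st=box&(hsv[...,1]<90)&(hsv[...,2]>100)&(C[...,0]<.5)&(abs(C[...,0]-.456)<.04); rep("steel z.02",st,.02); rep("steel z.03",st,.03)
# colours
for n,(u,v) in dict(board=(270,240),wedge=(222,226),stud=(251,160),steel=(293,211)).items(): print(n,hsv[v,u],Z[v,u])
w=box&(Z>.0155)&(C[...,1]>.0)&(C[...,0]<.5); rep("wedge",w,.022)
ys,xs=np.nonzero(w); q=C[ys,xs]; print("wedge slope fit", np.linalg.lstsq(np.c_[q[:,:2]-q[:,:2].mean(0),np.ones(len(q))],q[:,2],rcond=None)[0])
br=(hsv[...,0]<14)&(hsv[...,1]>85)&(hsv[...,2]<130)
rep("wedge colour",~br&(C[...,1]>.0)&(C[...,1]<.1)&(C[...,0]<.5)&(C[...,0]>.36),.022)
E
python3 m2.py
```

```text
setup top
   [383. 223.] [ 437.  -398.3] [ 47.4 121.3] 84.5
stop top
   [219. 235.] [408.7  62. ] [25.1 40. ] 68.4
   [343. 228.] [ 425.3 -283.1] [42.5 76. ] 88.0
   [260. 216.] [458.6 -52.7] [35.4 41.3] 44.5
tray tops
   [365. 183.] [ 554.6 -355.1] [63.2 79.3] -6.1
   [291. 176.] [ 578.6 -141.4] [58.1 77.1] -0.9
   [325. 173.] [ 581.1 -241. ] [61.  81.2] -6.7
   [250. 162.] [615.  -28.3] [83.6 84. ] -84.9
   [367. 148.] [ 651.5 -364.5] [59.3 81.7] -6.8
   [328. 140.] [ 674.6 -250.8] [51.5 79. ] -1.9
   [291. 139.] [ 673.6 -144.9] [57.4 78.6] -4.9
pockets
   [293. 172.] [ 584.2 -149.2] [26.2 40.1] -0.3
   [287. 146.] [ 663.8 -135.1] [20.9 31.9] -1.1
stud
   [251. 159.] [610.9 -28.5] [13.7 15.6] 44.1
steel z.02
   [280. 218.] [ 455.4 -121.2] [ 79.8 516.6] 0.0
   [386. 215.] [ 456.9 -415.6] [64.3 81.7] 87.1
steel z.03
   [280. 218.] [ 454.6 -120.4] [ 79.1 512.1] 0.0
   [386. 215.] [ 456.  -412.2] [63.8 81. ] 87.1
board [ 13  75 132] 0.009883418881083461
wedge [ 18  53 165] 0.024530393411262175
stud [114  11 116] 0.07169191427608812
steel [131  14 150] 0.019206688793918403
wedge
   [222. 224.] [436.8  53.9] [ 31.3 102.5] 68.2
wedge slope fit [-0.84823901 -0.82386532  0.0378966 ]
wedge colour
   [223. 228.] [429.2  49.4] [ 99.9 136.3] 89.7
```

```bash
cat > m3.py <<'E'
from meas import *
f=np.load("top0.npz");p,d=f["p"],f["d"];C=cloud("top",d);Z=C[...,2]
hsv=cv2.cvtColor(p,cv2.COLOR_BGR2HSV)
roi=(C[...,0]>.5)&(C[...,0]<.74)&(C[...,1]<.03)&(C[...,1]>-.45)
for v in (150,165):
    m=(roi&(hsv[...,2]>v)&(hsv[...,1]>60)).astype(np.uint8)
    m=cv2.morphologyEx(m,cv2.MORPH_CLOSE,np.ones((5,5)))
    for b in blobs("top",m,.027,200): print(v,*[str(x) for x in b])
roi=(C[...,0]>.36)&(C[...,0]<.52)&(C[...,1]<.1)&(C[...,1]>-.22)
m=(roi&(hsv[...,1]<66)).astype(np.uint8)
for b in blobs("top",m,.022,100): print("near",*[str(x) for x in b])
# nut flats angle
m[:, :240]=0; m[:,280:]=0
c=max(cv2.findContours(m,cv2.RETR_EXTERNAL,cv2.CHAIN_APPROX_NONE)[0],key=cv2.contourArea)
P=onplane("top",c.reshape(-1,2),.03)[:,:2]*1000; 
hull=cv2.convexHull(P.astype(np.float32)).reshape(-1,2)
A=np.arange(0,180,3);W=[np.ptp(hull@[np.cos(np.radians(a)),np.sin(np.radians(a))]) for a in A]
W=np.array(W);S=[(W[[(i+20*k)%60 for k in range(3)]].mean().round(1)) for i in range(20)]
print("nut width by dir(mod60)",dict(zip(A[:20].tolist(),np.array(S).tolist())))
E
python3 m3.py
```

```text
150 [250. 162.] [613.8 -28.5] [83.7 85.9] -84.9
150 [366. 166.] [ 602.  -359.3] [ 83.  161.3] 84.0
150 [326. 157.] [ 629.6 -245.4] [ 81.6 161.3] 84.2
150 [291. 157.] [ 628.8 -142.8] [ 79.8 161.9] 87.2
165 [251. 162.] [614.  -28.3] [83.4 85.1] -85.0
165 [366. 166.] [ 601.6 -358.8] [ 81.9 159.5] 84.4
165 [291. 157.] [ 628.8 -142.8] [ 79.6 161.5] 87.3
165 [326. 157.] [ 628.7 -245.5] [ 81.  158.8] 84.2
near [262. 250.] [367.1 -60.1] [ 13.8 313.4] -0.5
near [260. 217.] [458.8 -52.2] [42.  42.1] 89.6
near [300. 218.] [ 453.7 -167.3] [59.2 62. ] 88.9
near [222. 225.] [436.   52.5] [ 28.4 101.9] 70.6
nut width by dir(mod60) {0: 43.2, 3: 43.8, 6: 44.2, 9: 44.6, 12: 44.8, 15: 44.8, 18: 44.9, 21: 44.8, 24: 44.5, 27: 44.2, 30: 43.8, 33: 43.5, 36: 43.1, 39: 42.5, 42: 41.9, 45: 41.5, 48: 41.8, 51: 42.3, 54: 42.6, 57: 42.9}
```

```bash
cat > to.py <<'E'
import sys
from h import *
from scipy.spatial.transform import Rotation as R
def to(x,y,z,yaw):
    s=r.get_state();A=R.from_euler("xyz",s["orientation"]);B=R.from_euler("xyz",[np.pi,0,np.radians(yaw)])
    sh=A.inv().apply(np.array([x,y,z])-s["position"])*100
    return np.round(np.r_[sh,np.degrees((A.inv()*B).as_rotvec())],2)
a=list(map(float,sys.argv[1:]));s=r.get_state()
print("t",s["time"],"pos",np.round(s["position"],4),"rpy",np.round(np.degrees(s["orientation"]),1),"F",np.round(s["ft_force"],1),"open",round(s["opening"],4))
if a: print("row:",to(*a).tolist())
E
python3 to.py .437 -.398 .1 -5.5
```

```text
t 0.1 pos [ 0.1364 -0.5067  0.2308] rpy [-179.9   -0.    15.1] F [-0.4  0.2 -0.1] open 0.0855
row: [31.85, -2.68, 13.09, -0.07, -0.0, 20.56]
```

Request:
{"method": "servo_tool", "body": {"plan": [[[100,31.8,-2.7,8,0,0,20.5],[100,31.8,-2.7,8,0,0,20.5],[100,31.8,-2.7,8,0,0,20.5],[100,31.8,-2.7,8,0,0,20.5],[100,31.8,-2.7,8,0,0,20.5],[100,31.8,-2.7,8,0,0,20.5],[100,31.8,-2.7,8,0,0,20.5],[100,31.8,-2.7,8,0,0,20.5],[100,31.8,-2.7,13,0,0,20.5],[100,31.8,-2.7,13,0,0,20.5],[100,31.8,-2.7,13,0,0,20.5],[100,31.8,-2.7,13,0,0,20.5],[100,31.8,-2.7,13,0,0,20.5]]], "squeeze": 50}}

```text
time: 1.18
position: [0.4359, -0.3997, 0.1032]
orientation: [3.14, -0.002, -0.097]
ft_force: [-0.4, -0.6, 0.7]
opening: 0.0857
```

```bash
python3 to.py .437 -.398 .013 -5.5; python3 - <<'E'
from h import *
p,d=r.snapshot("side");cv2.imwrite("pics/s1.png",cv2.resize(p[130:384,130:400],(800,752))[:600]);
E
```

```text
t 1.1833 pos [ 0.4359 -0.3997  0.1032] rpy [ 1.799e+02 -1.000e-01 -5.500e+00] F [-0.4 -0.6  0.7] open 0.0857
row: [0.07, -0.2, 9.02, 0.11, -0.09, -0.04]
```

View pics/s1.png

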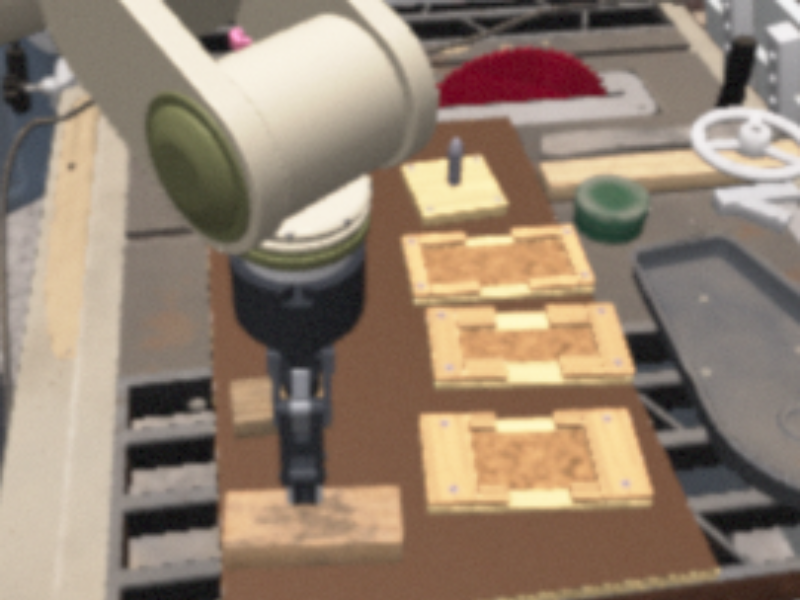

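The gripper (300,490) stands over the middle of the set-up block, so I descend and grip.

Request:
{"method": "servo_tool", "body": {"plan": [[[100,0,-0.2,3,0,0,0],[100,0,-0.2,6,0,0,0],[100,0,-0.2,8,0,0,0],[100,0,-0.2,8.8,0,0,0],[100,0,-0.2,8.8,0,0,0],[100,0,-0.2,8.8,0,0,0],[0,0,-0.2,8.8,0,0,0],[0,0,-0.2,8.8,0,0,0],[0,0,-0.2,8.8,0,0,0],[0,0,-0.2,8.8,0,0,0],[0,0,-0.2,8.8,0,0,0],[0,0,-0.2,8.8,0,0,0],[0,0,-0.2,8.8,0,0,0],[0,0,-0.2,8.8,0,0,0]]]}}

```text
time: 2.4
position: [0.437, -0.3968, 0.0145]
orientation: [3.14, -0.001, -0.095]
ft_force: [-1.5, 0.0, 5.8]
opening: 0.0442
```

```bash
python3 to.py .437 -.398 .15 -5.5
```

```text
t 2.4 pos [ 0.437  -0.3968  0.0145] rpy [ 1.799e+02 -1.000e-01 -5.400e+00] F [-1.5  0.   5.8] open 0.0442
row: [0.03, 0.14, -13.55, 0.08, -0.07, 0.06]
```

Request:
{"method": "servo_tool", "body": {"plan": [[[0,0,0,-2,0,0,0],[0,0,0,-5,0,0,0],[0,0,0,-8,0,0,0],[0,0,0,-10,0,0,0],[0,0,0,-10,0,0,0],[0,0,0,-10,0,0,0]]]}}

```text
time: 2.9
position: [0.4368, -0.3965, 0.1141]
orientation: [3.14, -0.001, -0.095]
ft_force: [0.6, 0.3, -0.6]
opening: 0.0441
```

```bash
python3 to.py .6288 -.1428 .11 -2.8
```

```text
t 2.9 pos [ 0.4368 -0.3965  0.1141] rpy [ 1.799e+02 -1.000e-01 -5.400e+00] F [ 0.6  0.3 -0.6] open 0.0441
row: [16.71, -27.08, 0.39, 0.08, -0.07, -2.64]
```

Request:
{"method": "servo_tool", "body": {"plan": [[[0,4.2,-6.8,0,0,0,-2.6],[0,6.3,-10.2,0,0,0,-2.6],[0,8.4,-13.5,0,0,0,-2.6],[0,10.4,-17,0,0,0,-2.6],[0,12.5,-20.3,0,0,0,-2.6],[0,14.6,-23.7,0,0,0,-2.6],[0,16.2,-26.2,0,0,0,-2.6],[0,16.7,-27.1,0,0,0,-2.6],[0,16.7,-27.1,0,0,0,-2.6],[0,16.7,-27.1,0,0,0,-2.6],[0,16.7,-27.1,0,0,0,-2.6]]]}}

```text
time: 3.82
position: [0.6278, -0.1427, 0.112]
orientation: [-3.141, 0.002, -0.05]
ft_force: [-0.1, -0.1, -1.3]
opening: 0.0444
```

```bash
python3 to.py .6288 -.1428 .0225 -2.8;  python3 - <<'E'
from h import *
p,d=r.snapshot("side");cv2.imwrite("pics/s2.png",cv2.resize(p[150:330,200:400],(800,720))[:600]);
E
```

```text
t 3.8167 pos [ 0.6278 -0.1427  0.112 ] rpy [-1.8e+02  1.0e-01 -2.9e+00] F [-0.1 -0.1 -1.3] open 0.0444
row: [0.12, 0.01, 8.95, -0.03, 0.13, -0.05]
```

View pics/s2.png

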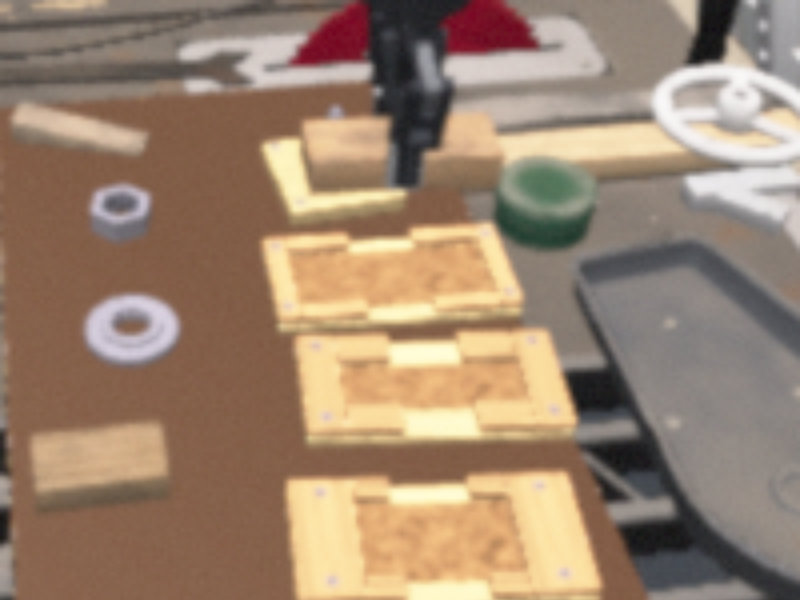

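The block hangs level at (400,150) above the first tray. Lowering it slowly.

Request:
{"method": "servo_tool", "body": {"plan": [[[0,0.1,0,2.5,0,0,0],[0,0.1,0,5,0,0,0],[0,0.1,0,6.8,0,0,0],[0,0.1,0,7.8,0,0,0],[0,0.1,0,8.4,0,0,0],[0,0.1,0,8.7,0,0,0],[0,0.1,0,8.8,0,0,0],[0,0.1,0,8.9,0,0,0],[0,0.1,0,9.0,0,0,0],[0,0.1,0,9.0,0,0,0],[0,0.1,0,9.0,0,0,0],[0,0.1,0,9.0,0,0,0]]]}}

```text
time: 4.87
position: [0.6297, -0.1424, 0.0236]
orientation: [3.141, -0.001, -0.05]
ft_force: [0.4, 0.3, -0.2]
opening: 0.044
```

```bash
python3 to.py
```

```text
t 4.8667 pos [ 0.6297 -0.1424  0.0236] rpy [180.   -0.   -2.8] F [ 0.4  0.3 -0.2] open 0.044
```

Request:
{"method": "servo_tool", "body": {"plan": [[[0,0,0,0.1,0,0,0],[0,0,0,0.2,0,0,0],[0,0,0,0.25,0,0,0],[0,0,0,0.25,0,0,0],[0,0,0,0.25,0,0,0]]]}}

```text
time: 5.28
position: [0.6297, -0.1424, 0.0215]
orientation: [3.141, -0.0, -0.049]
ft_force: [-2.7, 0.6, 5.3]
opening: 0.044
```

Contact at 5 N at the expected height. Releasing gently and lifting.

Request:
{"method": "servo_tool", "body": {"plan": [[[54,0,0,0,0,0,0],[58,0,0,0,0,0,0],[62,0,0,0,0,0,0],[66,0,0,0,0,0,0],[70,0,0,0,0,0,0],[70,0,0,0,0,0,0],[70,0,0,-1,0,0,0],[70,0,0,-4,0,0,0],[70,0,0,-8,0,0,0],[70,0,0,-10,0,0,0],[70,0,0,-10,0,0,0]]]}}

```text
time: 6.2
position: [0.6318, -0.1433, 0.1273]
orientation: [3.138, -0.009, -0.049]
ft_force: [-0.0, -0.4, 0.8]
opening: 0.0597
```

```bash
python3 to.py .4253 -.2831 .10 -2.0
```

```text
t 6.2 pos [ 0.6318 -0.1433  0.1273] rpy [179.8  -0.5  -2.8] F [-0.  -0.4  0.8] open 0.0597
row: [-19.95, 14.98, 2.6, 0.2, -0.54, -0.84]
```

Request:
{"method": "servo_tool", "body": {"plan": [[[80,-4,3,0,0,0,0],[80,-7,5.3,0,0,0,0],[80,-10,7.5,0,0,0,0],[80,-13,9.8,0,0,0,0],[80,-16,12,0,0,0,0],[80,-19,14.3,0,0,0,-0.8],[80,-20.1,15,0,0,0,-0.8],[80,-20.1,15,0,0,0,-0.8],[80,-20.1,15,0,0,0,-0.8],[80,-20.1,15,0,0,0,-0.8]]]}}

```text
time: 7.03
position: [0.422, -0.2818, 0.1209]
orientation: [3.142, -0.0, -0.035]
ft_force: [-0.1, 1.0, -0.8]
opening: 0.0681
```

```bash
python3 to.py .4253 -.2831 .0135 -2.0; python3 - <<'E'
from h import *
p,d=r.snapshot("top");cv2.imwrite("pics/t3.png",cv2.resize(p[125:255,200:410],None,fx=3.8,fy=3.8,interpolation=cv2.INTER_CUBIC))
E
```

```text
t 7.0333 pos [ 0.422  -0.2818  0.1209] rpy [180.  -0.  -2.] F [-0.1  1.  -0.8] open 0.0681
row: [0.33, 0.11, 10.74, 0.0, -0.02, -0.01]
```

View pics/t3.png

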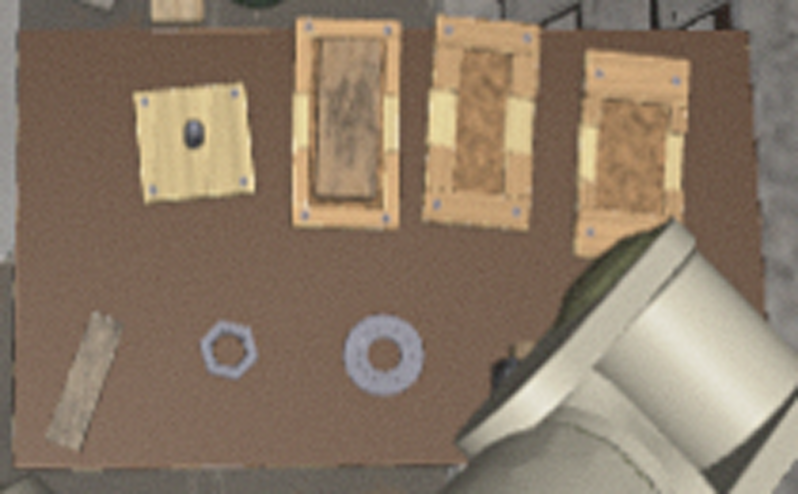

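The set-up block lies inside its tray's pocket at (346,118). Now the stop block.

Request:
{"method": "servo_tool", "body": {"plan": [[[80,0.2,0,3,0,0,0],[80,0.2,0,6,0,0,0],[80,0.2,0,8.5,0,0,0],[80,0.2,0,10,0,0,0],[80,0.2,0,10.6,0,0,0],[80,0.2,0,10.6,0,0,0],[80,0.2,0,10.6,0,0,0],[0,0.2,0,10.6,0,0,0],[0,0.2,0,10.6,0,0,0],[0,0.2,0,10.6,0,0,0],[0,0.2,0,10.6,0,0,0],[0,0.2,0,10.6,0,0,0],[0,0.2,0,10.6,0,0,0],[0,0.2,0,10.6,0,0,0]]]}}

```text
time: 8.25
position: [0.424, -0.2828, 0.0162]
orientation: [3.14, -0.002, -0.036]
ft_force: [-0.5, 2.3, 7.0]
opening: 0.041
```

```bash
python3 to.py .6018 -.359 .13 -5.8
```

```text
t 8.25 pos [ 0.424  -0.2828  0.0162] rpy [ 1.799e+02 -1.000e-01 -2.000e+00] F [-0.5  2.3  7. ] open 0.041
row: [18.06, 7.0, -11.34, 0.09, -0.11, 3.76]
```

Request:
{"method": "servo_tool", "body": {"plan": [[[0,0,0,-2,0,0,0],[0,0,0,-5,0,0,0],[0,0,0,-8,0,0,0],[0,0,0,-10,0,0,0],[0,2,0.8,-10,0,0,3.7],[0,5,2,-10,0,0,3.7],[0,8,3.1,-10,0,0,3.7],[0,11,4.3,-10,0,0,3.7],[0,14,5.4,-10,0,0,3.7],[0,16.5,6.4,-10,0,0,3.7],[0,17.8,7,-10,0,0,3.7],[0,17.8,7,-10,0,0,3.7],[0,17.8,7,-10,0,0,3.7],[0,17.8,7,-10,0,0,3.7],[0,17.8,7,-10,0,0,3.7]]]}}

```text
time: 9.5
position: [0.5982, -0.3584, 0.1154]
orientation: [3.142, -0.0, -0.1]
ft_force: [-0.3, -0.0, -0.5]
opening: 0.041
```

```bash
python3 to.py .6008 -.359 .0232 -5.8
```

```text
t 9.5 pos [ 0.5982 -0.3584  0.1154] rpy [180.   -0.   -5.8] F [-0.3 -0.  -0.5] open 0.041
row: [0.26, 0.03, 9.22, 0.0, -0.0, 0.05]
```

Request:
{"method": "servo_tool", "body": {"plan": [[[0,0.2,0,2.5,0,0,0],[0,0.2,0,5,0,0,0],[0,0.2,0,7,0,0,0],[0,0.2,0,8,0,0,0],[0,0.2,0,8.5,0,0,0],[0,0.2,0,8.7,0,0,0],[0,0.2,0,8.9,0,0,0],[0,0.2,0,9.0,0,0,0],[0,0.2,0,9.1,0,0,0],[0,0.2,0,9.1,0,0,0],[0,0.2,0,9.1,0,0,0]]]}}

```text
time: 10.42
position: [0.6009, -0.3589, 0.0243]
orientation: [3.141, -0.001, -0.1]
ft_force: [0.3, -0.2, -0.5]
opening: 0.0407
```

```bash
python3 to.py .6008 -.359 .0232 -5.8
```

```text
t 10.4167 pos [ 0.6009 -0.3589  0.0243] rpy [180.   -0.   -5.7] F [ 0.3 -0.2 -0.5] open 0.0407
row: [-0.01, 0.01, 0.11, 0.02, -0.03, 0.06]
```

Request:
{"method": "servo_tool", "body": {"plan": [[[0,0,0,0.1,0,0,0],[0,0,0,0.15,0,0,0],[0,0,0,0.15,0,0,0],[0,0,0,0.15,0,0,0]]]}}

```text
time: 10.75
position: [0.601, -0.359, 0.0233]
orientation: [3.141, -0.001, -0.1]
ft_force: [-1.6, 2.3, 4.1]
opening: 0.0409
```

Request:
{"method": "servo_tool", "body": {"plan": [[[50,0,0,0,0,0,0],[54,0,0,0,0,0,0],[58,0,0,0,0,0,0],[64,0,0,0,0,0,0],[68,0,0,0,0,0,0],[68,0,0,-1,0,0,0],[68,0,0,-4,0,0,0],[68,0,0,-8,0,0,0],[68,0,0,-10,0,0,0],[68,0,0,-10,0,0,0],[68,0,0,-10,0,0,0]]]}}

```text
time: 11.67
position: [0.6012, -0.3591, 0.1242]
orientation: [3.14, -0.002, -0.1]
ft_force: [0.1, -0.3, -0.1]
opening: 0.0583
```

```bash
python3 to.py .436 .0525 .12 -19.4
```

```text
t 11.6667 pos [ 0.6012 -0.3591  0.1242] rpy [ 1.799e+02 -1.000e-01 -5.700e+00] F [ 0.1 -0.3 -0.1] open 0.0583
row: [-20.55, -39.31, 0.3, 0.08, -0.15, 13.66]
```

Request:
{"method": "servo_tool", "body": {"plan": [[[68,-1.8,-3.5,0,0,0,3],[68,-3.6,-7,0,0,0,6],[68,-5.4,-10.5,0,0,0,9],[68,-7.2,-14,0,0,0,12],[68,-9,-17.5,0,0,0,13.7],[68,-10.8,-21,0,0,0,13.7],[68,-12.6,-24.5,0,0,0,13.7],[68,-14.4,-28,0,0,0,13.7],[68,-16.2,-31.5,0,0,0,13.7],[68,-18,-35,0,0,0,13.7],[68,-19.5,-37.5,0,0,0,13.7],[68,-20.5,-39.3,0,0,0,13.7],[68,-20.5,-39.3,0,0,0,13.7],[68,-20.5,-39.3,0,0,0,13.7],[68,-20.5,-39.3,0,0,0,13.7]]]}}

```text
time: 12.92
position: [0.4362, 0.0522, 0.1219]
orientation: [3.141, 0.001, -0.339]
ft_force: [-1.2, 0.6, -0.1]
opening: 0.0586
```

```bash
python3 to.py .436 .0525 .0145 -19.4; python3 - <<'E'
from h import *
p,d=r.snapshot("side");cv2.imwrite("pics/s4.png",cv2.resize(p[150:350,170:400],(800,696))[:600]);
E
```

```text
t 12.9167 pos [0.4362 0.0522 0.1219] rpy [180.    0.  -19.5] F [-1.2  0.6 -0.1] open 0.0586
row: [-0.03, -0.02, 10.74, 0.02, 0.04, -0.05]
```

View pics/s4.png

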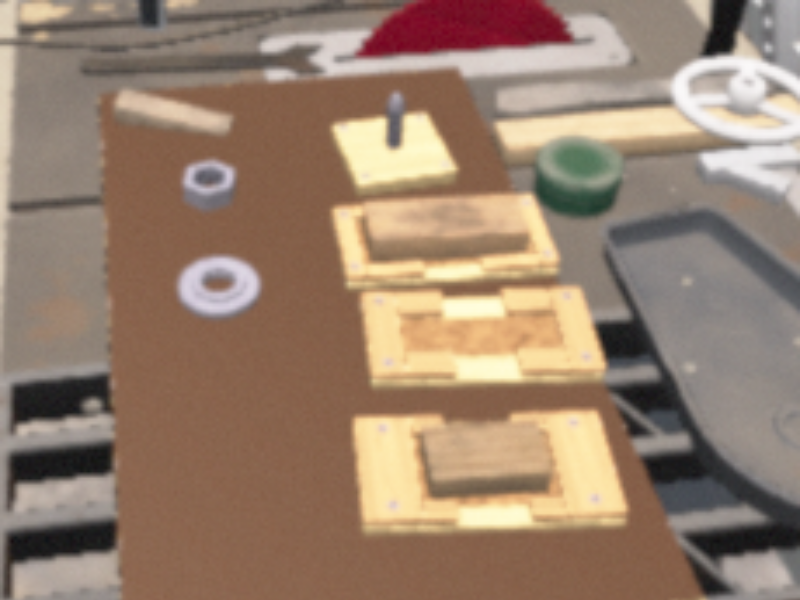

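Both blocks sit flat in their pockets: set-up at (445,225), stop at (487,458). Now the wedge.

Request:
{"method": "servo_tool", "body": {"plan": [[[68,0,0,3,0,0,0],[68,0,0,6,0,0,0],[68,0,0,8.5,0,0,0],[68,0,0,10,0,0,0],[68,0,0,10.6,0,0,0],[68,0,0,10.6,0,0,0],[68,0,0,10.6,0,0,0],[0,0,0,10.6,0,0,0],[0,0,0,10.6,0,0,0],[0,0,0,10.6,0,0,0],[0,0,0,10.6,0,0,0],[0,0,0,10.6,0,0,0],[0,0,0,10.6,0,0,0],[0,0,0,10.6,0,0,0],[0,0,0,10.6,0,0,0]]]}}

```text
time: 14.22
position: [0.4367, 0.0526, 0.0173]
orientation: [-3.141, -0.002, -0.339]
ft_force: [-2.3, 0.4, 7.8]
opening: 0.0241
```

```bash
python3 to.py .629 -.2455 .115 -5.8
```

```text
t 14.2167 pos [0.4367 0.0526 0.0173] rpy [-1.80e+02 -1.00e-01 -1.94e+01] F [-2.3  0.4  7.8] open 0.0241
row: [28.07, 21.71, -9.72, -0.0, -0.1, -13.64]
```

Request:
{"method": "servo_tool", "body": {"plan": [[[0,0,0,-2,0,0,0],[0,0,0,-5,0,0,0],[0,0,0,-8,0,0,0],[0,0,0,-10,0,0,0],[0,2,1.5,-10,0,0,-3],[0,5,3.8,-10,0,0,-6],[0,8,6.2,-10,0,0,-9],[0,11,8.5,-10,0,0,-12],[0,14,10.8,-10,0,0,-13.6],[0,17,13.1,-10,0,0,-13.6],[0,20,15.5,-10,0,0,-13.6],[0,23,17.8,-10,0,0,-13.6],[0,26,20.1,-10,0,0,-13.6],[0,28.1,21.7,-10,0,0,-13.6],[0,28.1,21.7,-10,0,0,-13.6],[0,28.1,21.7,-10,0,0,-13.6],[0,28.1,21.7,-10,0,0,-13.6]]]}}

```text
time: 15.63
position: [0.6286, -0.2448, 0.1163]
orientation: [-3.141, 0.0, -0.102]
ft_force: [1.4, 1.2, -0.6]
opening: 0.0239
```

```bash
python3 to.py .629 -.2455 .0243 -5.8; python3 - <<'E'
from h import *
p,d=r.snapshot("side");cv2.imwrite("pics/s5.png",cv2.resize(p[150:350,170:400],(800,696))[:600]);
E
```

```text
t 15.6333 pos [ 0.6286 -0.2448  0.1163] rpy [-180.     0.    -5.8] F [ 1.4  1.2 -0.6] open 0.0239
row: [0.05, 0.07, 9.2, -0.02, 0.03, -0.02]
```

View pics/s5.png

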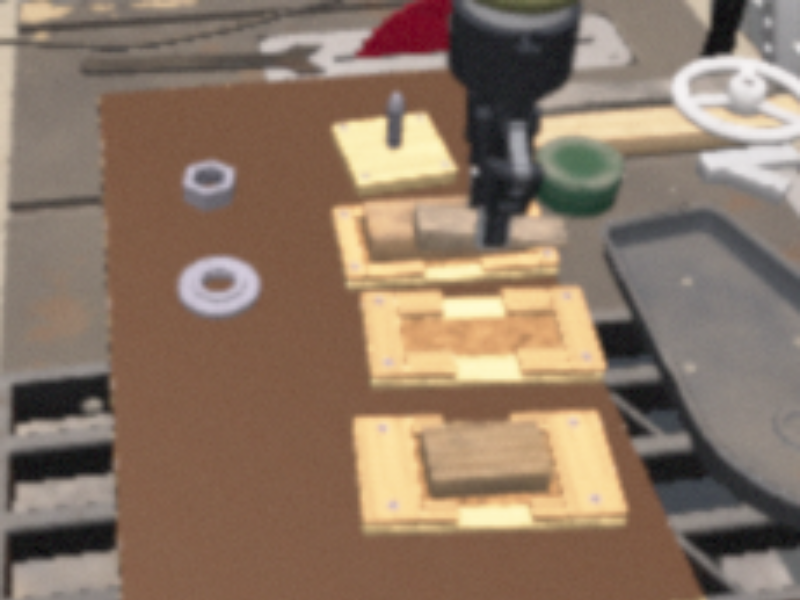

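The wedge is held level at (490,225), thick end toward the robot. Lowering it.

Request:
{"method": "servo_tool", "body": {"plan": [[[0,0,0.1,2.5,0,0,0],[0,0,0.1,5,0,0,0],[0,0,0.1,7,0,0,0],[0,0,0.1,8,0,0,0],[0,0,0.1,8.5,0,0,0],[0,0,0.1,8.7,0,0,0],[0,0,0.1,8.9,0,0,0],[0,0,0.1,9.0,0,0,0],[0,0,0.1,9.1,0,0,0],[0,0,0.1,9.1,0,0,0],[0,0,0.1,9.1,0,0,0]]]}}

```text
time: 16.6
position: [0.6289, -0.2466, 0.0258]
orientation: [3.141, -0.001, -0.102]
ft_force: [0.5, 0.3, -0.8]
opening: 0.0245
```

```bash
python3 to.py .629 -.2455 .0243 -5.8
```

```text
t 16.6 pos [ 0.6289 -0.2466  0.0258] rpy [180.   -0.   -5.8] F [ 0.5  0.3 -0.8] open 0.0245
row: [-0.0, -0.11, 0.15, 0.02, -0.04, -0.04]
```

Request:
{"method": "servo_tool", "body": {"plan": [[[0,0,0,0.1,0,0,0],[0,0,0,0.15,0,0,0],[0,0,0,0.2,0,0,0],[0,0,0,0.2,0,0,0]]]}}

```text
time: 16.93
position: [0.6289, -0.2466, 0.0244]
orientation: [3.141, -0.001, -0.102]
ft_force: [-3.9, 1.6, 7.4]
opening: 0.024
```

Request:
{"method": "servo_tool", "body": {"plan": [[[32,0,0,0,0,0,0],[36,0,0,0,0,0,0],[40,0,0,0,0,0,0],[45,0,0,0,0,0,0],[50,0,0,0,0,0,0],[50,0,0,-1,0,0,0],[50,0,0,-4,0,0,0],[70,0,0,-8,0,0,0],[90,0,0,-10,0,0,0],[90,0,0,-10,0,0,0],[90,0,0,-10,0,0,0]]]}}

```text
time: 17.85
position: [0.6292, -0.2467, 0.1251]
orientation: [3.14, -0.003, -0.102]
ft_force: [-0.4, 0.8, -1.0]
opening: 0.0764
```

```bash
python3 to.py .4537 -.1670 .08 0
```

```text
t 17.85 pos [ 0.6292 -0.2467  0.1251] rpy [ 1.799e+02 -1.000e-01 -5.800e+00] F [-0.4  0.8 -1. ] open 0.0764
row: [-18.28, -6.15, 4.46, 0.08, -0.14, -5.84]
```

Request:
{"method": "servo_tool", "body": {"plan": [[[70,-4,1.2,0,0,0,-5.8],[70,-8,2.4,0,0,0,-5.8],[70,-12,3.6,2,0,0,-5.8],[70,-15,4.5,4,0,0,-5.8],[70,-17.1,5.1,7,0,0,-5.8],[70,-17.1,5.1,9,0,0,-5.8],[70,-17.1,5.1,10.5,0,0,-5.8],[70,-17.1,5.1,10.8,0,0,-5.8],[70,-17.1,5.1,10.8,0,0,-5.8],[70,-17.1,5.1,10.8,0,0,-5.8]]]}}

```text
time: 18.68
position: [0.4537, -0.2797, 0.0156]
orientation: [3.142, -0.0, -0.0]
ft_force: [0.3, 0.1, 0.8]
opening: 0.06
```

Request:
{"method": "servo_tool", "body": {"plan": [[[70,0,0,0.2,0,0,0],[70,0,0,0.4,0,0,0],[70,0,0,0.4,0,0,0]]]}}

```text
time: 18.93
position: [0.4536, -0.2797, 0.0114]
orientation: [3.141, -0.0, -0.0]
ft_force: [0.2, -0.4, 0.8]
opening: 0.0597
```

Request:
{"method": "servo_tool", "body": {"plan": [[[70,0,0,0.1,0,0,0],[70,0,0,0.2,0,0,0],[70,0,0,0.2,0,0,0]]]}}

```text
time: 19.18
position: [0.4535, -0.2797, 0.0092]
orientation: [-3.142, 0.0, -0.001]
ft_force: [-0.3, 0.1, 0.1]
opening: 0.0597
```

Request:
{"method": "servo_tool", "body": {"plan": [[[70,0,0,0.1,0,0,0],[70,0,0,0.1,0,0,0],[70,0,0,0.1,0,0,0]]]}}

```text
time: 19.43
position: [0.4534, -0.2798, 0.0083]
orientation: [-3.142, 0.0, -0.001]
ft_force: [-0.7, -0.1, 0.3]
opening: 0.06
```

Request:
{"method": "servo_tool", "body": {"plan": [[[70,0,0,0.1,0,0,0],[70,0,0,0.1,0,0,0],[70,0,0,0.1,0,0,0]]]}}

```text
time: 19.68
position: [0.4534, -0.2798, 0.0072]
orientation: [-3.142, 0.0, -0.001]
ft_force: [-0.3, -0.1, -0.8]
opening: 0.0592
```

Request:
{"method": "servo_tool", "body": {"plan": [[[70,0,0,0.1,0,0,0],[70,0,0,0.1,0,0,0],[70,0,0,0.1,0,0,0]]]}}

```text
time: 19.93
position: [0.4535, -0.2798, 0.007]
orientation: [3.141, -0.0, -0.001]
ft_force: [-2.4, 2.5, 7.7]
opening: 0.0598
```

Tips touch the board at TCP z = 7 mm with a 60 mm opening, so I'll grip the flange at TCP z ≈ 8.5 mm.

Request:
{"method": "servo_tool", "body": {"plan": [[[70,0,0,-3,0,0,0],[90,0,-1,-5,0,0,0],[90,0,-4,-6,0,0,0],[90,0,-8,-6,0,0,0],[90,0,-10.5,-6,0,0,0],[90,0,-11.3,-6,0,0,0],[90,0,-11.3,-6,0,0,0],[90,0,-11.3,-6,0,0,0],[90,0,-11.3,-6,0,0,0]]]}}

```text
time: 20.68
position: [0.4538, -0.168, 0.0663]
orientation: [3.141, -0.0, -0.002]
ft_force: [-0.6, -0.0, -0.7]
opening: 0.0768
```

```bash
python3 to.py .4537 -.1670 .0085 0; python3 - <<'E'
from h import *
p,d=r.snapshot("side");cv2.imwrite("pics/s6.png",cv2.resize(p[150:350,170:400],(800,696))[:600]);
E
```

```text
t 20.6833 pos [ 0.4538 -0.168   0.0663] rpy [ 1.8e+02 -0.0e+00 -1.0e-01] F [-0.6 -0.  -0.7] open 0.0768
row: [-0.01, -0.1, 5.78, 0.03, -0.03, -0.1]
```

View pics/s6.png

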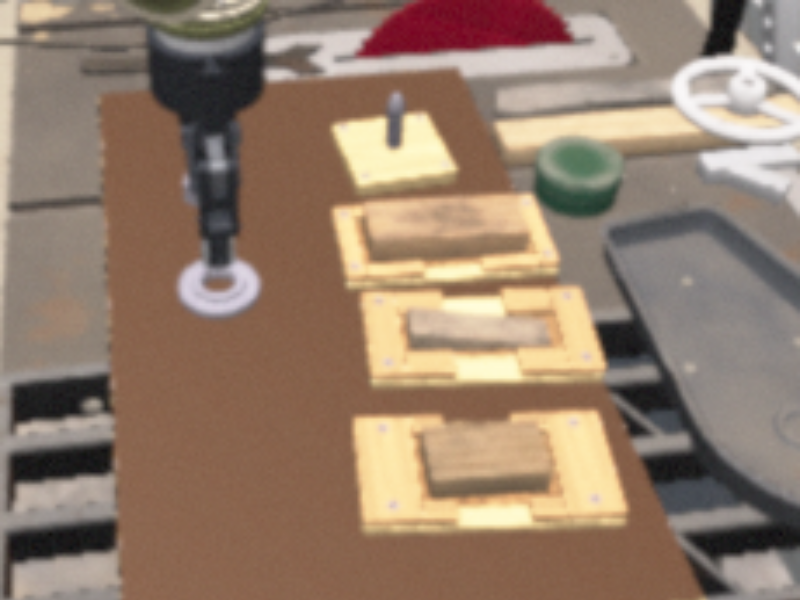

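The wedge lies in its pocket at (478,330), and the gripper is over the flange's middle (218,285). Gripping the flange.

Request:
{"method": "servo_tool", "body": {"plan": [[[90,0,-0.1,2,0,0,0],[90,0,-0.1,4,0,0,0],[90,0,-0.1,5.2,0,0,0],[90,0,-0.1,5.6,0,0,0],[90,0,-0.1,5.6,0,0,0],[90,0,-0.1,5.6,0,0,0],[85,0,-0.1,5.6,0,0,0],[80,0,-0.1,5.6,0,0,0],[75,0,-0.1,5.6,0,0,0],[0,0,-0.1,5.6,0,0,0],[0,0,-0.1,5.6,0,0,0],[0,0,-0.1,5.6,0,0,0],[0,0,-0.1,5.6,0,0,0]]], "squeeze": 70}}

```text
time: 21.82
position: [0.4539, -0.166, 0.0115]
orientation: [3.141, -0.001, -0.001]
ft_force: [-4.2, 1.7, 13.3]
opening: 0.0552
```

Request:
{"method": "servo_tool", "body": {"plan": [[[0,0,0,-0.3,0,0,0],[0,0,0,-0.8,0,0,0],[0,0,0,-1.5,0,0,0],[0,0,0,-2.5,0,0,0],[0,0,0,-4,0,0,0],[0,0,0,-4,0,0,0],[0,0,0,-4,0,0,0]]]}}

```text
time: 22.4
position: [0.4539, -0.166, 0.051]
orientation: [3.141, -0.002, -0.001]
ft_force: [-0.0, 0.8, -3.0]
opening: 0.0552
```

```bash
python3 - <<'E'
from h import *
p,d=r.snapshot("side");cv2.imwrite("pics/s7.png",cv2.resize(p[160:290,180:330],None,fx=4.5,fy=4.5,interpolation=cv2.INTER_CUBIC));
E
```

```text
(no output)
```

View pics/s7.png

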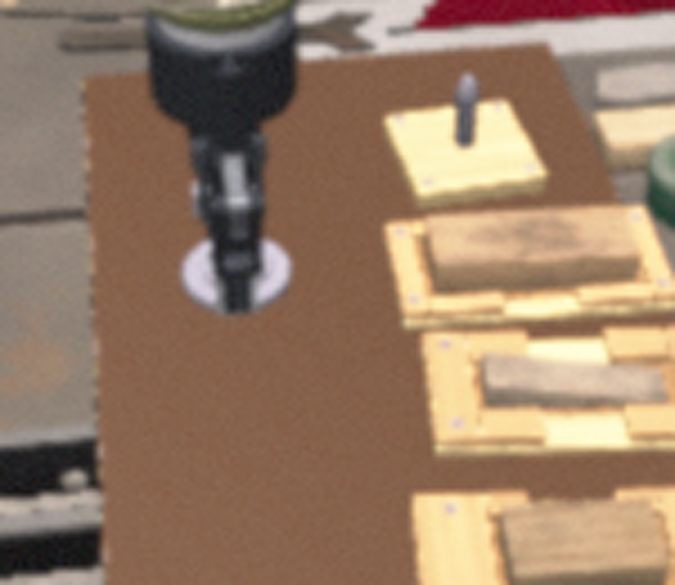

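The flange is lifted level at (237,275). I'll check the stud's position from both views, then carry it over.

```bash
python3 - <<'E'
from h import *
p,d=r.snapshot("side")
hsv=cv2.cvtColor(p,cv2.COLOR_BGR2HSV)
m=np.zeros(p.shape[:2],np.uint8); m[172:200,276:292]=1
m&=((hsv[...,1]<60)&(hsv[...,2]<150)).astype(np.uint8)
for v in range(174,196,2):
    u=np.nonzero(m[v])[0]; print(v,(u.min(),u.max()) if len(u) else None,end=" ")
ys,xs=np.nonzero(m);print("\nside tip plane",onplane("side",[xs[ys<=ys.min()+1].mean(),ys.min()],.08).round(4), "base", onplane("side",[xs[ys>=ys.max()-2].mean(),ys.max()],.027).round(4))
f=np.load("top0.npz");q,dd=f["p"],f["d"];C=cloud("top",dd);h=cv2.cvtColor(q,cv2.COLOR_BGR2HSV)
m=(h[...,1]<60)&(C[...,0]>.57)&(C[...,0]<.66)&(abs(C[...,1]+.0285)<.025)
ys,xs=np.nonzero(m);print("top px",xs.min(),xs.max(),ys.min(),ys.max(),"tip(top row)",onplane("top",[xs.mean(),ys.min()+1.5],.08).round(4),"base edge",onplane("top",[xs.mean(),ys.max()],.027).round(4))
E
python3 to.py .613 -.0285 .125 0
```

```text
174 None 176 (np.int64(283), np.int64(283)) 178 (np.int64(282), np.int64(285)) 180 (np.int64(281), np.int64(285)) 182 (np.int64(281), np.int64(285)) 184 (np.int64(282), np.int64(284)) 186 (np.int64(282), np.int64(284)) 188 (np.int64(282), np.int64(284)) 190 (np.int64(281), np.int64(284)) 192 None 194 None 
side tip plane [[ 0.6178 -0.026   0.08  ]] base [[ 0.6193 -0.0259  0.027 ]]
top px 249 253 157 163 tip(top row) [[ 0.6116 -0.0283  0.08  ]] base edge [[ 0.6107 -0.0284  0.027 ]]
t 22.5 pos [ 0.4533 -0.1656  0.0499] rpy [-180.    0.   -0.] F [-0.4  0.  -2.5] open 0.0551
row: [15.96, -13.73, -7.51, -0.02, 0.03, -0.04]
```

Request:
{"method": "servo_tool", "body": {"plan": [[[0,0,0,-3,0,0,0],[0,0,0,-6,0,0,0],[0,1,-0.9,-7.5,0,0,0],[0,4,-3.4,-7.5,0,0,0],[0,7,-6,-7.5,0,0,0],[0,10,-8.6,-7.5,0,0,0],[0,13,-11.1,-7.5,0,0,0],[0,15.5,-13.3,-7.5,0,0,0],[0,16.1,-13.8,-7.5,0,0,0],[0,16.1,-13.8,-7.5,0,0,0],[0,16.1,-13.8,-6,0,0,0],[0,16.1,-13.8,-4.5,0,0,0],[0,16.1,-13.8,-4,0,0,0],[0,16.1,-13.8,-4,0,0,0]]]}}

```text
time: 23.67
position: [0.6132, -0.0286, 0.0887]
orientation: [-3.141, 0.004, -0.002]
ft_force: [-0.3, -0.0, -1.6]
opening: 0.0551
```

```bash
python3 to.py .6145 -.0275 .0235 0; python3 - <<'E'
from h import *
p,d=r.snapshot("side");cv2.imwrite("pics/s8.png",cv2.resize(p[140:220,240:340],None,fx=7,fy=7,interpolation=cv2.INTER_CUBIC));
E
```

```text
t 23.6667 pos [ 0.6132 -0.0286  0.0887] rpy [-1.8e+02  2.0e-01 -1.0e-01] F [-0.3 -0.  -1.6] open 0.0551
row: [0.15, -0.11, 6.52, -0.04, 0.21, -0.11]
```

View pics/s8.png

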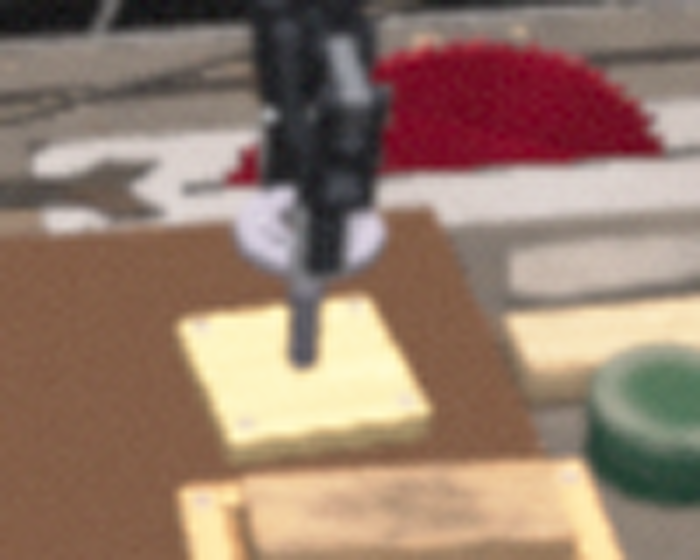

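```bash
python3 - <<'E'
from h import *
f=lambda P:(proj("side",P)-[240,140])*7
print("stand centre top, stud front-foot, flange mid disc, and 5mm steps x,y", f([[.6135,-.0285,.027],[.6135,-.0355,.027],[.6135,-.0285,.096],[.6185,-.0285,.027],[.6135,-.0235,.027]]).round(1))
E
```

```text
stand centre top, stud front-foot, flange mid disc, and 5mm steps x,y [[287.4 361.8]
 [290.9 371.8]
 [296.3 223.2]
 [299.1 360.8]
 [284.9 354.7]]
```

Corner diagonals put the stand's centre at (304,366) and the flange at (311,232). Both sit the same amount off the calibrated prediction, so the flange is on the stud's axis to within about 2 mm. Lowering in stages.

Request:
{"method": "servo_tool", "body": {"plan": [[[0,0.1,0,0.5,0,0,0],[0,0.1,0,1,0,0,0],[0,0.1,0,1.5,0,0,0],[0,0.1,0,2,0,0,0],[0,0.1,0,2,0,0,0]]]}}

```text
time: 24.13
position: [0.6151, -0.0278, 0.0691]
orientation: [-3.141, 0.002, -0.001]
ft_force: [-0.7, -0.4, -2.1]
opening: 0.0553
```

Request:
{"method": "servo_tool", "body": {"plan": [[[0,0,0,1,0,0,0],[0,0,0,2,0,0,0],[0,0,0,3,0,0,0],[0,0,0,3.6,0,0,0],[0,0,0,3.9,0,0,0],[0,0,0,4.0,0,0,0],[0,0,0,4.1,0,0,0],[0,0,0,4.1,0,0,0],[0,0,0,4.1,0,0,0]]]}}

```text
time: 24.88
position: [0.6159, -0.0279, 0.0297]
orientation: [3.141, -0.001, -0.001]
ft_force: [0.9, 0.4, -2.3]
opening: 0.0554
```

Request:
{"method": "servo_tool", "body": {"plan": [[[0,0,0,0.1,0,0,0],[0,0,0,0.2,0,0,0],[0,0,0,0.25,0,0,0],[0,0,0,0.3,0,0,0],[0,0,0,0.3,0,0,0]]]}}

```text
time: 25.3
position: [0.6157, -0.0279, 0.0267]
orientation: [3.141, -0.0, -0.001]
ft_force: [-2.6, -0.4, 4.4]
opening: 0.055
```

Request:
{"method": "servo_tool", "body": {"plan": [[[66,0,0,0,0,0,0],[70,0,0,0,0,0,0],[74,0,0,0,0,0,0],[80,0,0,0,0,0,0],[88,0,0,0,0,0,0],[90,0,0,0,0,0,0],[90,0,0,-1,0,0,0],[90,0,0,-4,0,0,0],[90,0,0,-8,0,0,0],[90,0,0,-10,0,0,0],[90,0,0,-10,0,0,0]]]}}

```text
time: 26.22
position: [0.6179, -0.0283, 0.1325]
orientation: [3.139, -0.01, -0.001]
ft_force: [0.3, 0.9, 1.3]
opening: 0.0769
```

```bash
python3 to.py .4588 -.0522 .07 15; python3 - <<'E'
from h import *
p,d=r.snapshot("side");cv2.imwrite("pics/s9.png",cv2.resize(p[150:240,210:330],None,fx=6,fy=6,interpolation=cv2.INTER_CUBIC));
E
```

```text
t 26.2167 pos [ 0.6179 -0.0283  0.1325] rpy [179.9  -0.5  -0. ] F [0.3 0.9 1.3] open 0.0769
row: [-15.97, 2.38, 6.1, 0.2, -0.52, -15.03]
```

View pics/s9.png

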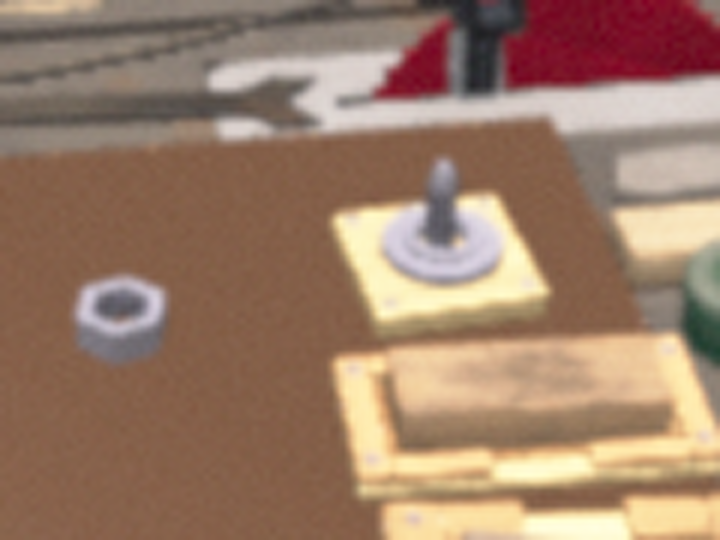

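The flange lies flat on the stand, hub up, with the stud at (442,200) through its hole. The nut at (120,315) is plain steel; the pink look-alike lies elsewhere. Off to the nut, across flats at yaw 15°.

Request:
{"method": "servo_tool", "body": {"plan": [[[80,-3,0.5,0,0,0,-5],[75,-6,0.9,0,0,0,-10],[70,-9,1.4,1,0,0,-15],[70,-12,1.9,3,0,0,-15],[70,-15,2.3,5,0,0,-15],[70,-16,2.4,6,0,0,-15],[70,-16,2.4,6,0,0,-15],[70,-16,2.4,6,0,0,-15],[70,-16,2.4,6,0,0,-15]]], "squeeze": 50}}

```text
time: 27.02
position: [0.4569, -0.052, 0.067]
orientation: [3.141, -0.001, 0.261]
ft_force: [0.2, -0.3, 0.3]
opening: 0.0599
```

```bash
python3 to.py .4588 -.0522 .0135 15; python3 - <<'E'
from h import *
p,d=r.snapshot("side");cv2.imwrite("pics/s10.png",cv2.resize(p[150:240,190:310],None,fx=6,fy=6,interpolation=cv2.INTER_CUBIC));
E
```

```text
t 27.0167 pos [ 0.4569 -0.052   0.067 ] rpy [ 1.799e+02 -1.000e-01  1.500e+01] F [ 0.2 -0.3  0.3] open 0.0599
row: [0.17, 0.06, 5.35, 0.05, -0.08, -0.03]
```

View pics/s10.png

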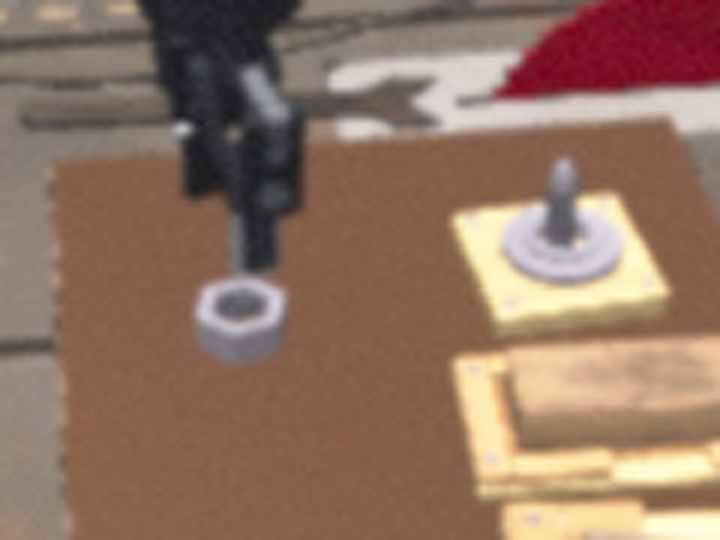

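The jaws at (255,255) straddle the nut at (240,318). Descending and gripping.

Request:
{"method": "servo_tool", "body": {"plan": [[[70,0.1,0,2,0,0,0],[70,0.1,0,4,0,0,0],[70,0.1,0,5,0,0,0],[70,0.1,0,5.2,0,0,0],[70,0.1,0,5.2,0,0,0],[60,0.1,0,5.2,0,0,0],[50,0.1,0,5.2,0,0,0],[0,0.1,0,5.2,0,0,0],[0,0.1,0,5.2,0,0,0],[0,0.1,0,5.2,0,0,0],[0,0.1,0,5.2,0,0,0],[0,0.1,0,5.2,0,0,0]]]}}

```text
time: 28.07
position: [0.4572, -0.0517, 0.0154]
orientation: [3.141, -0.002, 0.261]
ft_force: [-1.3, 0.5, 6.4]
opening: 0.0368
```

```bash
python3 to.py .6157 -.0279 .125 15
```

```text
t 28.0667 pos [ 0.4572 -0.0517  0.0154] rpy [ 1.799e+02 -1.000e-01  1.500e+01] F [-1.3  0.5  6.4] open 0.0368
row: [15.94, 1.8, -10.93, 0.06, -0.09, -0.04]
```

Request:
{"method": "servo_tool", "body": {"plan": [[[0,0,0,-1,0,0,0],[0,0,0,-4,0,0,0],[0,0,0,-8,0,0,0],[0,0,0,-10.5,0,0,0],[0,2,0.2,-10.5,0,0,0],[0,5,0.6,-10.5,0,0,0],[0,8,0.9,-10.5,0,0,0],[0,11,1.2,-10.5,0,0,0],[0,14,1.6,-10.5,0,0,0],[0,15.7,1.7,-10.5,0,0,0],[0,15.7,1.7,-10.5,0,0,0],[0,15.7,1.7,-10.5,0,0,0],[0,15.7,1.7,-9,0,0,0],[0,15.7,1.7,-8,0,0,0],[0,15.7,1.7,-8,0,0,0]]]}}

```text
time: 29.32
position: [0.6108, -0.0274, 0.0925]
orientation: [-3.14, 0.004, 0.261]
ft_force: [0.1, 0.4, -0.6]
opening: 0.037
```

```bash
python3 to.py .6135 -.028 .0424 15; python3 - <<'E'
from h import *
p,d=r.snapshot("side");cv2.imwrite("pics/s11.png",cv2.resize(p[140:220,240:340],None,fx=7,fy=7,interpolation=cv2.INTER_CUBIC));
E
```

```text
t 29.3167 pos [ 0.6108 -0.0274  0.0925] rpy [-179.9    0.2   14.9] F [ 0.1  0.4 -0.6] open 0.037
row: [0.26, 0.14, 5.01, -0.11, 0.22, -0.07]
```

View pics/s11.png

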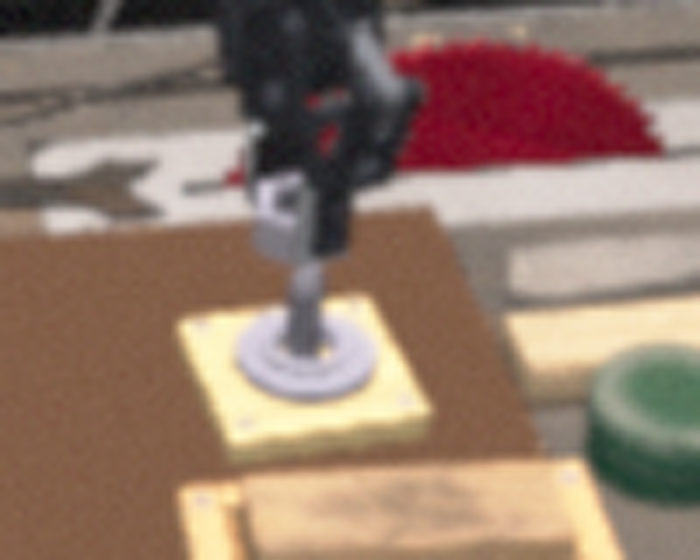

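The nut's centre (~305,215) is about 2 mm short in x of the stud line (~310), which agrees with the computed +2.6 mm. Correcting, then lowering in stages.

Request:
{"method": "servo_tool", "body": {"plan": [[[0,0.3,0.1,0,0,0,0],[0,0.3,0.1,0,0,0,0],[0,0.3,0.1,0.5,0,0,0],[0,0.3,0.1,1,0,0,0],[0,0.3,0.1,1.5,0,0,0],[0,0.3,0.1,2,0,0,0],[0,0.3,0.1,2,0,0,0]]]}}

```text
time: 29.95
position: [0.6152, -0.0275, 0.0729]
orientation: [-3.141, 0.002, 0.261]
ft_force: [-0.2, -0.2, -0.8]
opening: 0.0369
```

Request:
{"method": "servo_tool", "body": {"plan": [[[0,0,0,0.8,0,0,0],[0,0,0,1.6,0,0,0],[0,0,0,2.2,0,0,0],[0,0,0,2.6,0,0,0],[0,0,0,2.7,0,0,0],[0,0,0,2.8,0,0,0],[0,0,0,2.8,0,0,0],[0,0,0,2.8,0,0,0]]]}}

```text
time: 30.62
position: [0.616, -0.0277, 0.0466]
orientation: [3.141, -0.0, 0.261]
ft_force: [0.4, 0.1, -0.6]
opening: 0.0365
```

Request:
{"method": "servo_tool", "body": {"plan": [[[0,0,0,0.1,0,0,0],[0,0,0,0.2,0,0,0],[0,0,0,0.3,0,0,0],[0,0,0,0.4,0,0,0],[0,0,0,0.45,0,0,0],[0,0,0,0.45,0,0,0]]]}}

```text
time: 31.12
position: [0.6159, -0.0276, 0.0425]
orientation: [3.141, -0.0, 0.261]
ft_force: [-3.1, 0.5, 5.8]
opening: 0.0365
```

Contact at the expected height (0.0424). Releasing, then lifting straight up and backing off.

Request:
{"method": "servo_tool", "body": {"plan": [[[46,0,0,0,0,0,0],[50,0,0,0,0,0,0],[55,0,0,0,0,0,0],[60,0,0,0,0,0,0],[68,0,0,0,0,0,0],[72,0,0,0,0,0,0],[72,0,0,-1,0,0,0],[72,0,0,-4,0,0,0],[72,0,0,-8,0,0,0],[72,0,0,-11,0,0,0],[72,-4,0,-11,0,0,0],[72,-8,0,-11,0,0,0],[72,-12,1,-12,0,0,0],[72,-16,5,-12,0,0,0],[72,-18,9,-12,0,0,0],[72,-19,13,-12,0,0,0],[72,-20,17,-12,0,0,0],[72,-20,21,-12,0,0,0],[72,-20,25,-12,0,0,0],[72,-20,25,-12,0,0,0]]]}}

```text
time: 32.78
position: [0.4871, -0.3259, 0.1625]
orientation: [3.139, -0.001, 0.257]
ft_force: [1.1, 0.2, -0.0]
opening: 0.0618
```

```bash
python3 to.py; python3 - <<'E'
from h import *
p,d=r.snapshot("side");a=cv2.resize(p[150:330,200:400],(660,594),interpolation=cv2.INTER_CUBIC);cv2.imwrite("pics/s12.png",a)
p,d=r.snapshot("top");cv2.imwrite("pics/t12.png",cv2.resize(p[125:255,200:410],None,fx=3.8,fy=3.8,interpolation=cv2.INTER_CUBIC))
C=cloud("top",d)
for n,x,y,z in (("setup",.629,-.143,.044),("stop",.602,-.359,.039),("wedge",.629,-.2455,.033)):
    u,v=np.round(proj("top",[x,y,z])[0]).astype(int)
    print(n,[[round(float(np.median(C[v+k-1:v+k+2,u-1:u+2,2])),4)] for k in(-8,0,8)])
E
```

```text
t 32.7833 pos [ 0.4871 -0.3259  0.1625] rpy [179.9  -0.   14.7] F [ 1.1  0.2 -0. ] open 0.0618
setup [[0.0429], [0.0445], [0.043]]
stop [[0.0375], [0.0377], [0.0385]]
wedge [[0.026], [0.0297], [0.0364]]
```

View pics/s12.png

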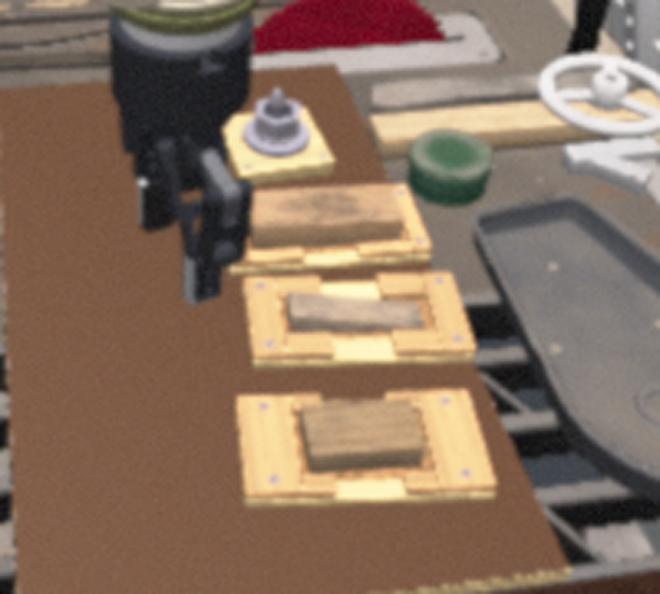

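View pics/t12.png

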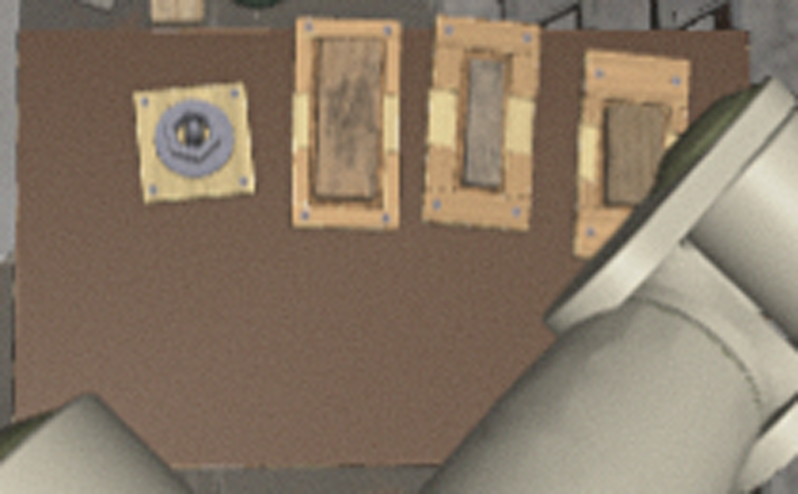

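All five pieces are in place. In the side view the nut sits on the flange on the stud at (278,120), and the blocks are in their pockets at (325,215), (355,312) and (362,433). The top view agrees. Block-top heights are about 44 and 38 mm against 44 and 39 expected, and the wedge slopes 36 to 26 mm. The gripper is clear, so I hand in.

```bash
python3 -c "
from workcell import r
print(r.sign_off())"
```

```text
the job is handed in; nothing more can be done
None
```

All five pieces are put away and the job is handed in at about 33 s of the 120 s allowed. The set-up block, stop block and kerf wedge each lie in the tray made to their size. The flange went on the stud hub up, and the nut followed on top of it. Each piece was lowered until a light contact of 4–7 N, always within about 0.5 mm of the height I expected, before I let go.

**Last checks:**
- Both final views show every piece in its pocket or on the stud, with the gripper clear of everything.
- The block tops read about 44 mm and 38 mm, against 44 mm and 39 mm expected. The wedge's top slopes evenly from about 36 mm down to 26 mm.

**Disagreements I noticed:**
- **Stud position:** the side camera put the stud about 5–7 mm off the top camera. It showed the held flange off by nearly the same amount, so I trusted the relative position, and both the flange and the nut went over the stud without touching it.
- **Flange grip:** the gripper read 55 mm on the 60 mm flange, but the flange held level and went down flat.

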